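# Nest the die holder and swing the latch

## Task

Push the die holder with the short, thick nose along the counter, without lifting it, into the V-shaped stop of the grey bench fixture until it is fully home against both walls. Then push the fixture's swing latch by its upright knob all the way round to its end stop, so that the arm lies across behind the holder. Do not lift or tip the holder, and leave everything else on the counter where it is.

Things in the scene. Friction and masses are not known exactly. Their poses are not given: they have to be found in the camera images.
- short_holder: the die holder to push: dark tool steel, round, standing on the counter; foot 60 mm diameter and 30 mm high, on it a short thick nose 38 mm in diameter, 48 mm overall height; 0.28 to 0.56 kg; origin at the centre of its underside, z up. It stands in one of two places, the tall one in the other
- seat (a point): point on the counter where the centre of the holder's foot lies when it is home against both walls of the V-stop. Axes: +x points into the V (the way to push in), the open mouth faces -x, z up. The V walls are 22 mm high, each 35 deg from the x axis; the mouth is 95 mm wide at x = -16 mm
- fixture: grey bench fixture, fixed, in a different place and yaw each time; same origin and axes as the seat. Behind the V, from x = +34 to +120 mm, it is a block 100 mm wide and 45 mm high with the round steel bayonet socket on top (72 mm high in all)
- pivot (a point): upright axis of the latch at counter level, on the +y side of the mouth, at (-45, +66) mm in the seat's frame; a low boss of 14 mm radius and 10 mm height stands there and the arm turns above it
- latch_knob (a point): centre of the black upright knob of the latch (16 mm diameter, from 20 to 60 mm above the counter; this point is 42 mm up), 75 mm from the pivot axis. Its x axis points along the arm, away from the pivot. The arm is flat steel, 82 mm long, 14 mm wide, from 12 to 22 mm above the counter
- latch (a joint): angle of the latch, rad: 0 fully open, 2.0 at the closed end stop; grows counterclockwise seen from above. At 2.0 the arm points along the seat's -y, across the mouth, 8 mm clear behind a holder that is home; at 0 it points 2.0 rad clockwise of that. Starts between 0 and 0.25, moves stiffly (about 1.5 N at the knob), stays where it is left
- tall_holder: the other die holder, to be left alone: dark steel, same 60 mm foot 30 mm high, but a slim nose 20 mm in diameter, 72 mm overall height; loose; origin at the centre of its underside
- cage: silver countersink cage standing upright, 42 mm diameter, 85 mm high, loose, leave alone; origin at the centre of its underside
- pin_a: quick-release pin lying on the counter on the robot's side, steel shaft 14 mm thick, dark blue T-head 34 mm wide, 77 mm overall (from -32 to +45 mm along its x axis), loose, leave alone; origin at counter level below the shaft
- pin_b: the second, equal quick-release pin, lying on the right, loose, leave alone
- sample_box: yellow open sample box 120 x 80 mm, 45 mm high, on the left, loose, leave alone; origin at the centre of its underside
- jar: white jar, 56 mm diameter, 75 mm high, on the left, loose, leave alone; origin at the centre of its underside

How it is judged (in metres and radians):
On the way, in this order (a step that is already met when the one before it is completed fails the run):
1. the short-nosed holder is home in the V-stop while the latch is still open (horizontal distance between short_holder and seat below 0.006 m and angle between short_holder's own z axis and vertical below 0.1 rad and height (world z) of short_holder below 0.006 m and value of joint latch below 1.2 rad), for 0.2 s.
2. the latch is swung to its end stop (value of joint latch above 1.85 rad), for 0.2 s.
At the end, for the whole second after the job is handed in: the short-nosed holder stands upright on the counter at rest, its centre within 6 mm of the seat; the latch is beyond 1.85 rad; every other loose thing is within 15 mm of where it started (horizontal distance between short_holder and seat below 0.006 m and angle between short_holder's own z axis and vertical below 0.1 rad and height (world z) of short_holder below 0.006 m and value of joint latch above 1.85 rad and linear speed of short_holder below 0.01 m/s and distance of each of tall_holder, cage, pin_a, pin_b, sample_box, jar from where it was at the start of the episode below 0.015 m); the robot touches nothing.
It fails at once if the holder is lifted more than 8 mm (height (world z) of short_holder above 0.008 m).
It fails at once if the holder is tipped more than 15 degrees (angle between short_holder's own z axis and vertical above 0.26 rad).
It fails at once if anything else on the counter is moved more than 15 mm (distance of any of tall_holder, cage, pin_a, pin_b, sample_box, jar from where it was at the start of the episode above 0.015 m).
It also fails if it takes over 64 s, if anything falls off the work surface, if the arm or the gripper's body presses on something with over 40 N, if the wrist force passes 120 N, or if a joint passes its speed limit or range.

## Robot

A 6-joint arm with a two-finger parallel gripper is mounted at the origin on the work surface. World frame = base frame: x ahead of the robot, y to its left, z up, the work surface at z = 0. Lengths are in mm, angles in rad, forces in N, time in s.
With the tool pointing down it reaches from about 350 to 975 mm from the base axis. Payload 4.9 kg.
Tool frame: the origin (TCP) lies at the very end of the fingers, on their centre line; the grasp point (between the pads) lies 19 mm behind it; z points along the fingers, y is the direction in which the jaws open and shut (so a half turn about z gives the same grasp; the last joint's range is limited). The gripper opens to 85 mm and grips with 20 to 120 N. Pads are 22 mm wide; open, the fingers measure 114 mm over their backs; the gripper's body (76 mm by 85 mm) begins 54 mm behind the grasp point. The pads swing forward as they close: fully open they stand 13 mm farther back than shut.
Start: joints at [-1.23, 0.053, 1.613, -0, 1.476, -0.119], TCP at [277.347, -560.071, 199.804] pointing down, gripper open.
Joint ranges: [-3.01, 3.01], [-1.01, 2.22], [0.06, 2.58], [-1.02, 4.17], [0.09, 2.62], [-3.14, 3.14]. Speed limits (rad/s): [2.57, 2.57, 3.14, 3.14, 3.14, 3.14].

## Interface

Orientations are given as a rotation vector (axis times angle).
In Python, from plant import status, capture, get_calibration, robot gives the robot as it stands.
- The arm moves only by the shell command python3 -m pendant 'ROWS' [FORCE]. ROWS is JSON, a list of rows, each an object with "offset": the shift along the tool's x, y, z in mm, a list of three; "rot": the turn, a rotation vector about the tool's x, y, z in rad, a list of three; "gripper": the opening, from -1 (shut) to 1 (fully open). A call has exactly 8 rows; each row shifts and turns the commanded pose from where the row before left it, along the tool's axes as they then stand; what a row does not reach is not made up. A row lasts 1/8 s, in which the tool goes at most 62.5 mm and 10.7 degrees, less where a joint would pass 70% of its speed; a pose out of reach is approached as far as the arm can. A call is refused whole if a number of a shift passes 62.5 or a number of a turn 0.188, either way. A call with a gripper value outside its range is refused whole. The fingers move at their own pace and stop on an object; FORCE is the grip in N (left out, the last holds). Time passes only in rows, so rows that do not move let the fingers close, or fill a call up. It gives the time, the measured TCP pose, the force and the opening at its end, in the units of the state.
- status.observe(): the state, without advancing time (a new reading comes with each control period).
- capture(name): name is "side" or "top"; returns (picture, depth): 420x560x3 uint8, red, green, blue; 420x560 float32, mm along the optical axis (not along the pixel's ray), 0 where there is no reading.
- get_calibration(name): a dict with "fx", "fy", "cx", "cy" (pixels), "k1" (the pictures are not rectified: a ray, as slopes to the right and down, at radius r is drawn at 1 + k1 r^2 times it, then the intrinsics apply), "rvec" (rotation vector, rad) and "tvec" (3), from world to camera coordinates, as OpenCV has them. Camera axes: x right, y down, z forward; pixel columns grow to the right and rows downward; lengths in mm; the calibration is good to about 2 mm. A picture is of the moment at which its call begins. get_calibration takes no time and is no camera call.
- robot.hand_in(): hands the job in, once; it reports no verdict.
The state is a dict: "time": time; "joints": joint angles; "qvel": joint speeds; "tau": joint torques, N m; "eef_pos": TCP position; "tcp_rot": TCP orientation; "contact_force": force on the tool from outside, world axes, zero at the start; "moment": the same for the moment, N m; "opening": opening from 0.0 (shut) to 1.0 (fully open).
Only numpy, scipy, OpenCV 4.12 (cv2) and the standard library are available. Lean on these libraries where they do the work, as an engineer would, in place of code of your own. Each camera call takes 0.05 s, during which the arm holds its last target.

## Working session

There is one attempt and no reset: what is moved stays moved. The work goes in short steps, Python scripts to look and compute and a shell command to move; the robot and the scene stay as the last step left them, time stands still between calls to the robot, and variables do not carry over. Pictures are saved under pics/ and viewed, and the job is handed in when it is done.

```bash
ls; mkdir -p pics
python3 - <<'E'
from plant import status,capture,get_calibration
import cv2,numpy as np
print(status.observe())
for n in("top","side"):
    p,d=capture(n); c=get_calibration(n); print(n,c)
    R=cv2.Rodrigues(np.array(c['rvec'],float))[0]; print(-R.T@np.array(c['tvec']))
    cv2.imwrite(f"pics/{n}0.png",p[:,:,::-1]); np.savez(f"pics/{n}0.npz",p=p,d=d)
E
```

```text
pics
{'time': 0.0, 'joints': array([-1.23002088e+00,  5.33518659e-02,  1.61432213e+00,  3.30685905e-05,
        1.47600524e+00, -1.19018538e-01]), 'qvel': array([-4.23740742e-04,  6.10173411e-04, -6.54487902e-04,  1.62531015e-04,
       -6.15600562e-05,  2.00593346e-04]), 'tau': array([-1.16378660e-04, -3.93680549e+01, -3.70175958e+01, -1.52714742e-04,
        7.12100606e-03, -3.64584992e-06]), 'eef_pos': array([ 277.11558745, -559.42530019,  198.54938617]), 'tcp_rot': array([-3.05691531e+00, -7.15419193e-01,  3.11076738e-04]), 'contact_force': array([ 0.32778609, -0.04010762, -1.02284619]), 'moment': array([0.08084727, 0.01550127, 0.01833467]), 'opening': 0.9996577160178604}
top {'fx': 451.68143034651354, 'fy': 451.68143034651354, 'cx': 276.2190234843344, 'cy': 211.3509786318599, 'k1': -0.04698755916551684, 'rvec': array([ 2.11138671, -2.1398803 ,  0.12858751]), 'tvec': array([ 53.29684235, 581.34408695, 974.86919329])}
[ 425.03898509   12.52325178 1053.73453686]
side {'fx': 522.4194045632062, 'fy': 522.4194045632062, 'cx': 277.3289468045909, 'cy': 212.97081622641295, 'k1': -0.12667679231297693, 'rvec': array([ 0.53133746, -2.73471176,  1.06475385]), 'tvec': array([ 559.00042913,  161.62129027, 1007.04924224])}
[286.31132047 729.36770929 859.53456589]
```

View pics/top0.png

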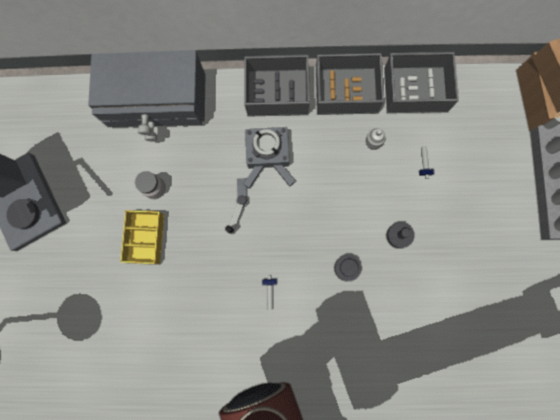

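View pics/side0.png

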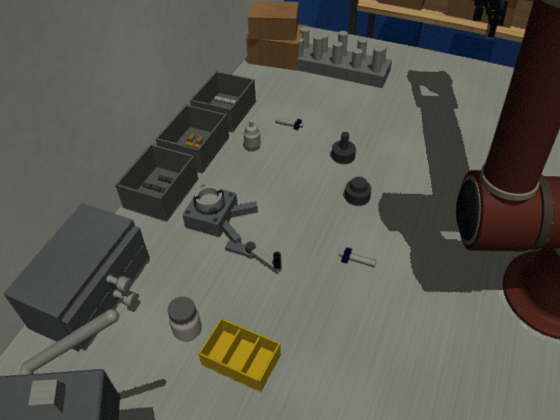

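```bash
cat > h.py <<'E'
import numpy as np,cv2
from plant import get_calibration
def cal(n):
    c=get_calibration(n);R=cv2.Rodrigues(np.array(c['rvec'],float))[0];return c,R,np.array(c['tvec'],float)
def slopes(c,uv):
    uv=np.atleast_2d(np.array(uv,float));m=np.stack([(uv[:,0]-c['cx'])/c['fx'],(uv[:,1]-c['cy'])/c['fy']],1)
    s=m.copy()
    for _ in range(20): s=m/(1+c['k1']*(s**2).sum(1,keepdims=True))
    return s
def onplane(n,uv,z):
    c,R,t=cal(n);s=slopes(c,uv);d=np.c_[s,np.ones(len(s))]@R;o=-R.T@t
    return o+d*((z-o[2])/d[:,2])[:,None]
def cloud(n,dep):
    c,R,t=cal(n);h,w=dep.shape;v,u=np.mgrid[:h,:w]
    s=slopes(c,np.c_[u.ravel(),v.ravel()]);P=np.c_[s,np.ones(len(s))]*dep.reshape(-1,1)
    return ((P-t)@R).reshape(h,w,3)
def project(n,X):
    c,R,t=cal(n);P=np.atleast_2d(X)@R.T+t;s=P[:,:2]/P[:,2:];s=s*(1+c['k1']*(s**2).sum(1,keepdims=True))
    return np.c_[s[:,0]*c['fx']+c['cx'],s[:,1]*c['fy']+c['cy']]
E
python3 - <<'E'
from h import *
a=np.load('pics/top0.npz');P=cloud('top',a['d']);p=a['p']
s=p[105:295,205:425];cv2.imwrite('pics/zt.png',cv2.resize(s[:,:,::-1],None,fx=3.6,fy=3.15,interpolation=cv2.INTER_CUBIC) if 0 else cv2.resize(s[:,:,::-1],(int(220*3.1),int(190*3.1)),interpolation=cv2.INTER_CUBIC))
b=np.load('pics/side0.npz');q=b['p'][120:280,170:390];cv2.imwrite('pics/zs.png',cv2.resize(q[:,:,::-1],(770,560),interpolation=cv2.INTER_CUBIC))
for u,v in [(348,267),(400,235),(231,229),(250,155),(285,155),(268,143),(300,250),(330,200)]: print(u,v,P[v,u].round(1))
for n,d in(('top',a['d']),('side',b['d'])):
  Q=cloud(n,d); z=Q[:,:,2]; m=(z>10)&(z<90)&(np.abs(Q[:,:,0]-450)<250)&(np.abs(Q[:,:,1])<350)
  k,l,st,ce=cv2.connectedComponentsWithStats(m.astype('uint8'))
  for i in range(1,k):
    if st[i,4]>25: 
      X=Q[l==i]; print(n,st[i],X.min(0).round(),X.max(0).round(),X.mean(0).round(1))
E
```

```text
348 267 [ 454.9 -111.3   49.8]
400 235 [ 523.2 -227.3   56.6]
231 229 [541.8 146.1  59.2]
250 155 [714.6 104.6  46.5]
285 155 [713.2  23.8  45.4]
268 143 [742.1  62.8  47.5]
300 250 [497.2  -7.4  -0.6]
330 200 [ 425.    12.5 1053.7]
top [244 161  51  28 588] [644.   4.  10.] [700. 122.  50.] [681.2  65.   26.6]
top [419 162  16  13 119] [ 669. -326.   10.] [ 699. -291.   19.] [ 680.5 -308.1   13.5]
top [140 171  26  28 537] [623. 311.  10.] [676. 350.  80.] [645.3 328.5  59.5]
top [225 190  23  45 329] [535. 115.  10.] [639. 160.  64.] [583.6 137.2  27.2]
top [142 211  21  54 407] [467. 314.  10.] [588. 350.  50.] [530.2 323.8  32.4]
top [386 222  29  27 598] [ 497. -266.   10.] [ 556. -205.   75.] [ 525.5 -232.3   35.1]
top [334 255  28  27 576] [ 424. -143.   10.] [483. -84.  54.] [ 453.4 -112.3   37.1]
top [262 279  15  31 217] [364.  49.  10.] [431.  81.  20.] [405.6  64.2  13.6]
side [288 119  14   8  53] [ 668. -325.   10.] [ 699. -292.   17.] [ 679.6 -308.9   12. ]
side [332 132  24  30 478] [ 497. -266.   10.] [ 554. -204.   74.] [ 523.9 -228.5   32.2]
side [345 177  26  27 529] [ 424. -138.   10.] [482. -83.  50.] [ 451.1 -103.2   31.3]
side [215 192  43  51 712] [644.  -0.  10.] [700. 122.  49.] [681.5  65.8  25. ]
side [235 241  47  31 475] [534. 114.  10.] [648. 161.  63.] [576.8 141.6  26.9]
side [342 247  34  18 190] [364.  46.  10.] [434.  80.  17.] [406.   63.8  12.3]
side [167 297  35  39 600] [621. 313.  11.] [675. 350.  77.] [641.1 335.7  62.8]
side [210 318  71  47 939] [466. 313.  10.] [588. 350.  47.] [530.6 326.   29.7]
```

View pics/zt.png

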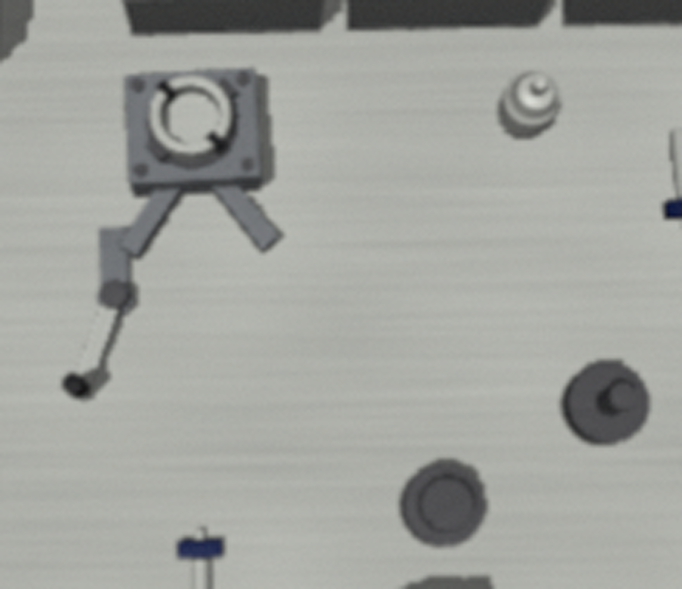

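View pics/zs.png

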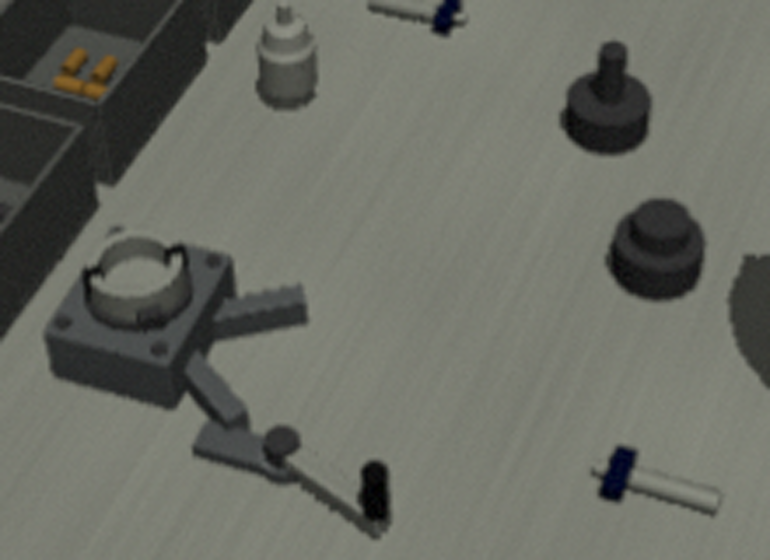

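Run:
```python
from h import *
for n in('top','side'):
  a=np.load(f'pics/{n}0.npz');Q=cloud(n,a['d']);z=Q[:,:,2]
  def sel(zl,zh,x0,x1,y0,y1):
    m=(z>zl)&(z<zh)&(Q[:,:,0]>x0)&(Q[:,:,0]<x1)&(Q[:,:,1]>y0)&(Q[:,:,1]<y1);return Q[m][:,:2].astype('float32')
  print(n)
  B=sel(42,50,680,800,-10,130);r=cv2.minAreaRect(B);print('block',len(B),r); print(cv2.boxPoints(r).round(1).tolist())
  for nm,b in(('short',(420,490,-150,-80)),('tall',(490,560,-270,-200)),('cage',(650,780,-240,-120))):
    for lo,hi in((26,33),(44,52),(10,90)):
      X=sel(lo,hi,*b)
      if len(X)>5: print(nm,lo,hi,len(X),[np.round(v,1) for v in cv2.minEnclosingCircle(X)],X.mean(0).round(1))
  W=sel(17,26,630,700,0,110)
  for s,(lo,hi) in(('+',(65,110)),('-',(0,60))):
    w=W[(W[:,1]>lo)&(W[:,1]<hi)];r=cv2.minAreaRect(w);print('wall',s,len(w),r,cv2.boxPoints(r).round().tolist())
  K=sel(30,66,520,570,130,175);print('knob',len(K),K.mean(0),cv2.minEnclosingCircle(K))
  A=sel(12,26,530,640,110,165);r=cv2.minAreaRect(A);print('arm',r)
  G=sel(-5,3,300,650,-300,-20);mm=(np.abs(z)<15)&(Q[:,:,0]>500)&(Q[:,:,0]<640)&(Q[:,:,1]>-180)&(Q[:,:,1]<60);print('ground z',np.median(z[mm]))
```

```text
top
block 836 ((737.7650756835938, 66.02137756347656), (86.9813232421875, 99.63117980957031), 2.5494282245635986)
[[692.0999755859375, 113.9000015258789], [696.5, 14.300000190734863], [783.4000244140625, 18.200000762939453], [779.0, 117.69999694824219]]
short 26 33 303 [array([ 453.9, -114. ]), np.float64(29.8)] [ 453.2 -112.5]
short 44 52 228 [array([ 453.6, -114.2]), np.float64(19.1)] [ 453.8 -114. ]
short 10 90 576 [array([ 454.2, -113.9]), np.float64(30.0)] [ 453.4 -112.3]
tall 26 33 424 [array([ 526.9, -235.7]), np.float64(30.1)] [ 525.9 -234.2]
tall 44 52 10 [array([ 525.3, -233.2]), np.float64(9.5)] [ 522.5 -230. ]
tall 10 90 598 [array([ 526.7, -235.5]), np.float64(30.3)] [ 525.5 -232.3]
cage 26 33 13 [array([ 746.6, -179.1]), np.float64(18.2)] [ 739.9 -174.2]
cage 44 52 71 [array([ 752.7, -185.4]), np.float64(21.5)] [ 746.3 -181.9]
cage 10 90 328 [array([ 752.5, -184.9]), np.float64(21.5)] [ 746.2 -181.7]
wall + 147 ((680.2945556640625, 100.1043701171875), (31.542667388916016, 66.56390380859375), 49.90443420410156) [[645.0, 109.0], [696.0, 67.0], [716.0, 91.0], [665.0, 134.0
[... 1214 characters left out ...]
y([ 748.7, -184.9]), np.float64(20.6)] [ 745.7 -178.1]
cage 10 90 366 [array([ 748.4, -183.7]), np.float64(21.4)] [ 746.  -177.9]
wall + 150 ((679.635009765625, 100.25331115722656), (32.42488479614258, 66.72381591796875), 51.37498474121094) [[643.0, 108.0], [696.0, 67.0], [716.0, 92.0], [664.0, 134.0]]
wall - 185 ((682.0088500976562, 24.733509063720703), (68.5066909790039, 32.116966247558594), 42.274986267089844) [[646.0, 14.0], [667.0, -10.0], [718.0, 36.0], [697.0, 60.0]]
knob 108 [541.4739  154.16447] ((541.8645629882812, 150.73291015625), 9.09657096862793)
arm ((580.754638671875, 139.48849487304688), (22.022480010986328, 94.71936798095703), 66.69598388671875)
ground z -1.2678152955951456
```

```bash
cat >> h.py <<'E'
SEAT=np.array([660.6,62.4]);YAW=0.042
def s2w(x,y):
    c,s=np.cos(YAW),np.sin(YAW);return SEAT+[c*x-s*y,s*x+c*y]
def togo(X,Y,Z,yawdeg=None):
    from plant import status
    o=status.observe();R=cv2.Rodrigues(o['tcp_rot'])[0];p=o['eef_pos']
    print('t',round(o['time'],2),'tcp',p.round(1),'yaw',round(np.degrees(np.arctan2(R[1,0],R[0,0])),1),'tilt',(R[:,2]).round(3),'F',o['contact_force'].round(1),'open',round(o['opening'],3),'j',o['joints'].round(2))
    print('tool-frame togo',(R.T@(np.array([X,Y,Z])-p)).round(1))
    if yawdeg is not None:
        d=(yawdeg-np.degrees(np.arctan2(R[1,0],R[0,0]))+180)%360-180
        a=np.radians(yawdeg);D=np.array([X,Y,Z])-p
        print('rot z total',round(-np.radians(d),3),'togo in final yaw',np.round([D[0]*np.cos(a)+D[1]*np.sin(a),D[0]*np.sin(a)-D[1]*np.cos(a),-D[2]],1))
E
python3 -m pendant '[{"offset":[0,0,0],"rot":[0,0,-0.172],"gripper":-0.41},{"offset":[0,0,0],"rot":[0,0,-0.172],"gripper":-0.41},{"offset":[0,0,0],"rot":[0,0,-0.172],"gripper":-0.41},{"offset":[35,-10,0],"rot":[0,0,0],"gripper":-0.41},{"offset":[45,-13,0],"rot":[0,0,0],"gripper":-0.41},{"offset":[45,-13,0],"rot":[0,0,0],"gripper":-0.41},{"offset":[45,-13,0],"rot":[0,0,0],"gripper":-0.41},{"offset":[45,-13,0],"rot":[0,0,0],"gripper":-0.41}]' 30
python3 -c "
from h import *
togo(414.5,-171.5,10,55.8)"
```

```text
time: 1.1
eef_pos: [346.6, -345.6, 199.3]
tcp_rot: [-2.775, -1.472, -0.0]
contact_force: [0.9, 0.1, -0.9]
opening: 0.298
t 1.1 tcp [ 346.6 -345.6  199.3] yaw 55.9 tilt [-0.     0.001 -1.   ] F [ 0.9  0.1 -0.9] open 0.298 j [-0.94 -0.28  1.92  0.    1.5  -0.34]
tool-frame togo [182.1 -41.3 189.4]
rot z total 0.002 togo in final yaw [182.2 -41.7 189.3]
```

```bash
python3 -m pendant '[{"offset":[45,-10,0],"rot":[0,0,0],"gripper":-0.41},{"offset":[45,-10,0],"rot":[0,0,0],"gripper":-0.41},{"offset":[45,-11,0],"rot":[0,0,0],"gripper":-0.41},{"offset":[40,-10,0],"rot":[0,0,0],"gripper":-0.41},{"offset":[0,0,45],"rot":[0,0,0],"gripper":-0.41},{"offset":[0,0,45],"rot":[0,0,0],"gripper":-0.41},{"offset":[0,0,35],"rot":[0,0,0],"gripper":-0.41},{"offset":[0,0,0],"rot":[0,0,0],"gripper":-0.41}]'
python3 -c "
from h import *
from plant import capture
togo(414.5,-171.5,10,55.8)
p,d=capture('side');cv2.imwrite('pics/s1.png',cv2.resize(p[100:300,260:500,::-1],(720,600)))
Q=cloud('side',d);np.savez('pics/s1.npz',p=p,d=d)"
```

```text
time: 2.1
eef_pos: [407.9, -177.5, 71.3]
tcp_rot: [-2.769, -1.47, 0.006]
contact_force: [-0.9, -0.2, 0.5]
opening: 0.294
t 2.1 tcp [ 407.9 -177.5   71.3] yaw 55.9 tilt [-0.007  0.004 -1.   ] F [-0.9 -0.2  0.5] open 0.294 j [-0.58 -0.28  2.14 -0.    1.29  0.02]
tool-frame togo [ 8.7  2.5 61.3]
rot z total 0.002 togo in final yaw [ 8.7  2.  61.3]
```

View pics/s1.png

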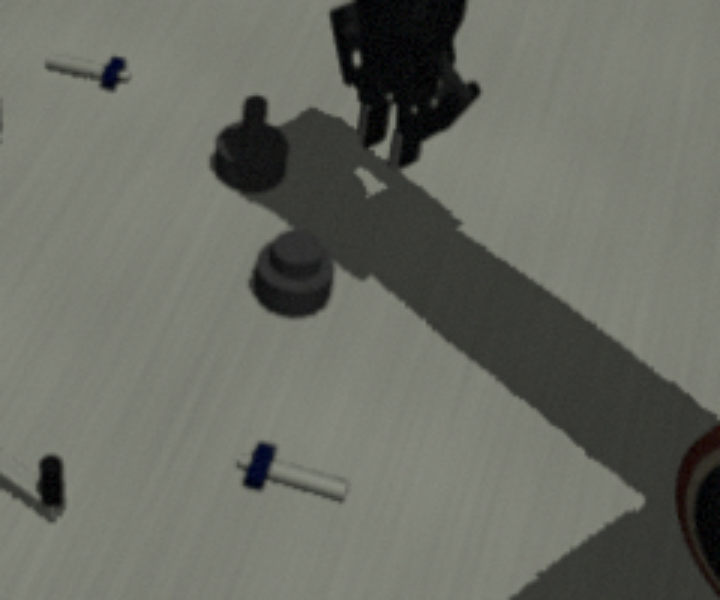

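```bash
python3 -m pendant '[{"offset":[0,1,35],"rot":[0,0,0],"gripper":-0.41},{"offset":[0,1,25],"rot":[0,0,0],"gripper":-0.41},{"offset":[0,0,0],"rot":[0,0,0],"gripper":-0.41},{"offset":[15,0,0],"rot":[0,0,0],"gripper":-0.41},{"offset":[15,0,0],"rot":[0,0,0],"gripper":-0.41},{"offset":[10,0,0],"rot":[0,0,0],"gripper":-0.41},{"offset":[10,0,0],"rot":[0,0,0],"gripper":-0.41},{"offset":[10,0,0],"rot":[0,0,0],"gripper":-0.41}]'
python3 -c "
from h import *
from plant import capture
togo(549.2,26.9,9,55.8)
p,d=capture('side');cv2.imwrite('pics/s2.png',cv2.resize(p[100:300,260:500,::-1],(720,600)))"
```

```text
time: 3.15
eef_pos: [445.7, -130.6, 14.9]
tcp_rot: [2.774, 1.474, -0.003]
contact_force: [-3.2, -2.7, 3.2]
opening: 0.297
t 3.15 tcp [ 445.7 -130.6   14.9] yaw 56.0 tilt [-0.002 -0.001 -1.   ] F [-3.2 -2.7  3.2] open 0.297 j [-0.44 -0.14  2.13 -0.    1.16  0.15]
tool-frame togo [188.4  -2.4   5.5]
rot z total 0.003 togo in final yaw [188.4  -2.9   5.9]
```

View pics/s2.png

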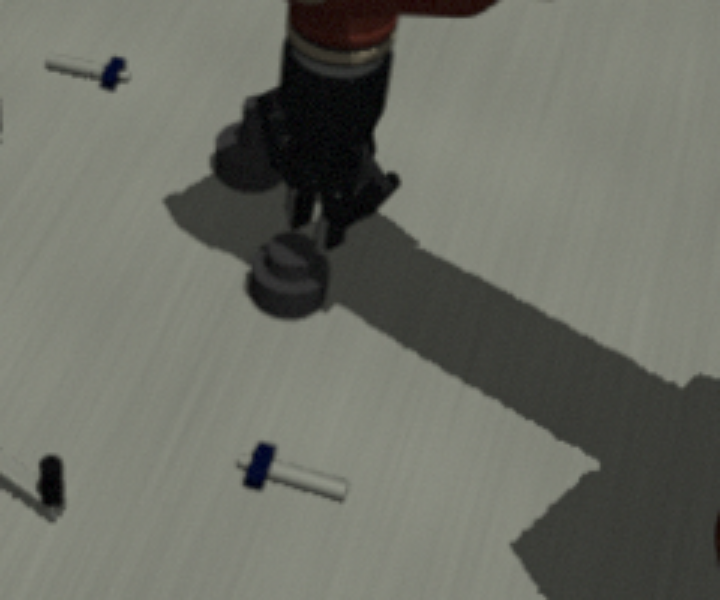

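```bash
python3 -m pendant '[{"offset":[12,0,3],"rot":[0,0,0],"gripper":-0.41},{"offset":[15,0,0],"rot":[0,0,0],"gripper":-0.41},{"offset":[15,0,0],"rot":[0,0,0],"gripper":-0.41},{"offset":[15,0,0],"rot":[0,0,0],"gripper":-0.41},{"offset":[15,0,0],"rot":[0,0,0],"gripper":-0.41},{"offset":[15,0,0],"rot":[0,0,0],"gripper":-0.41},{"offset":[15,0,0],"rot":[0,0,0],"gripper":-0.41},{"offset":[10,0,0],"rot":[0,0,0],"gripper":-0.41}]'
cat > look.py <<'E'
import sys
from h import *
from plant import capture
def sh(tag,x0=None):
  for n in('side','top'):
    p,d=capture(n);Q=cloud(n,d);z=Q[:,:,2]
    np.savez(f'pics/{n}{tag}.npz',p=p,d=d)
    g=p.max(2).astype(int)
    m=(z>44)&(z<52)&(Q[:,:,0]<700)&(Q[:,:,0]>400)&(Q[:,:,1]>-150)&(Q[:,:,1]<110)
    k,l,st,ce=cv2.connectedComponentsWithStats(m.astype('uint8'))
    for i in range(1,k):
      if st[i,4]>40: X=Q[l==i][:,:2].astype('float32');print(n,st[i,4],[np.round(v,1) for v in cv2.minEnclosingCircle(X)])
    a,b=((100,200) if n=='side' else (105,180)); 
    cv2.imwrite(f'pics/{n}{tag}.png',cv2.resize(p[a:a+195,b:b+260,::-1],(780,585),interpolation=cv2.INTER_CUBIC))
sh(sys.argv[1])
E
python3 -c "
from h import *
togo(549.2,26.9,9,55.8)"
python3 look.py 3
```

```text
time: 4.2
eef_pos: [510.5, -40.1, 14.3]
tcp_rot: [2.77, 1.471, -0.001]
contact_force: [-5.2, -7.8, 12.2]
opening: 0.297
t 4.2 tcp [510.5 -40.1  14.3] yaw 56.0 tilt [ 0.002 -0.005 -1.   ] F [-5.2 -7.8 12.2] open 0.297 j [-0.22 -0.02  2.02 -0.    1.14  0.38]
tool-frame togo [77.1 -5.5  5.1]
rot z total 0.003 togo in final yaw [77.1 -5.7  5.3]
side 195 [array([518.8, -30.9]), np.float64(27.3)]
```

View pics/side3.png

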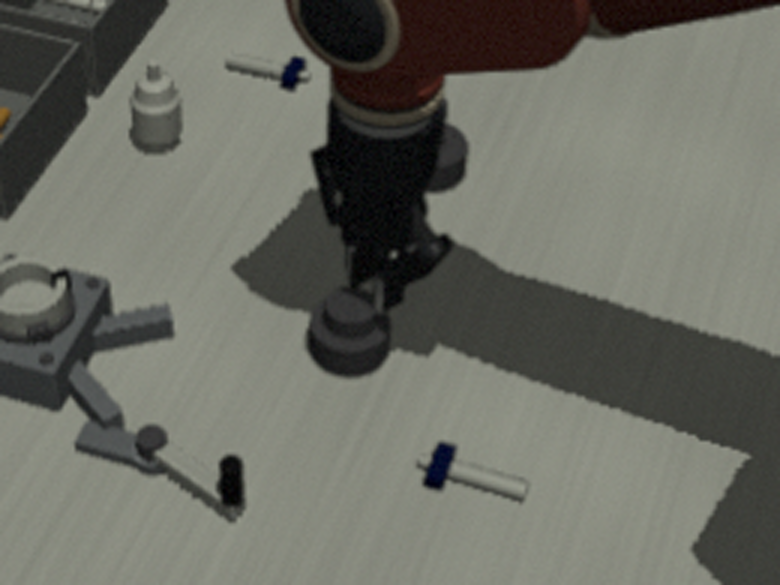

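```bash
python3 -m pendant '[{"offset":[0,0,-8],"rot":[0,0,0],"gripper":-0.41},{"offset":[12,-1,0],"rot":[0,0,0],"gripper":-0.41},{"offset":[12,-1,0],"rot":[0,0,0],"gripper":-0.41},{"offset":[12,-1,0],"rot":[0,0,0],"gripper":-0.41},{"offset":[12,-1,0],"rot":[0,0,0],"gripper":-0.41},{"offset":[10,-1,0],"rot":[0,0,0],"gripper":-0.41},{"offset":[6,0,0],"rot":[0,0,0],"gripper":-0.41},{"offset":[0,0,0],"rot":[0,0,0],"gripper":-0.41}]'
python3 -c "
from h import *
togo(549.2,26.9,17,55.8)"
python3 look.py 4
```

```text
time: 5.3
eef_pos: [540.6, 18.0, 19.8]
tcp_rot: [2.775, 1.473, -0.0]
contact_force: [0.1, 0.4, 0.4]
opening: 0.295
t 5.3 tcp [540.6  18.   19.8] yaw 55.9 tilt [-0. -0. -1.] F [0.1 0.4 0.4] open 0.295 j [-0.1   0.04  1.95 -0.    1.16  0.49]
tool-frame togo [12.1  2.1  2.8]
rot z total 0.002 togo in final yaw [12.1  2.1  2.8]
side 41 [array([514.6, -19.2]), np.float64(16.5)]
top 98 [array([519.7, -17.6]), np.float64(15.4)]
```

View pics/side4.png

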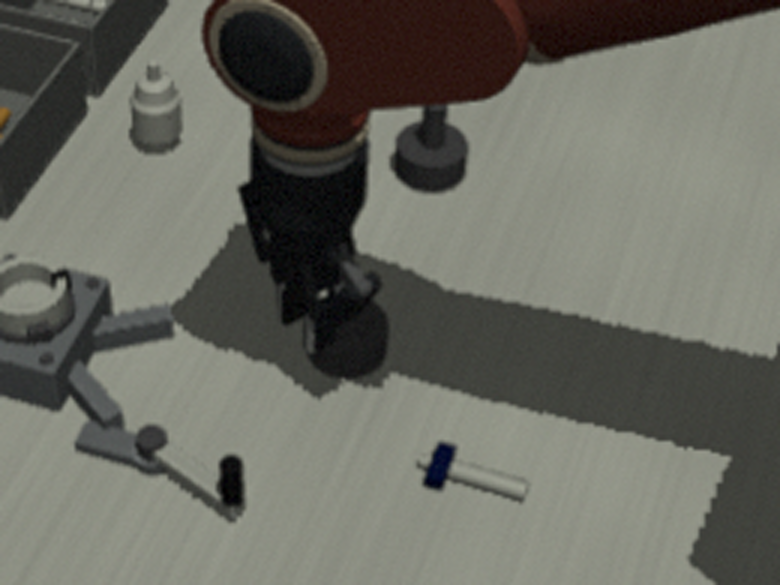

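View pics/top4.png

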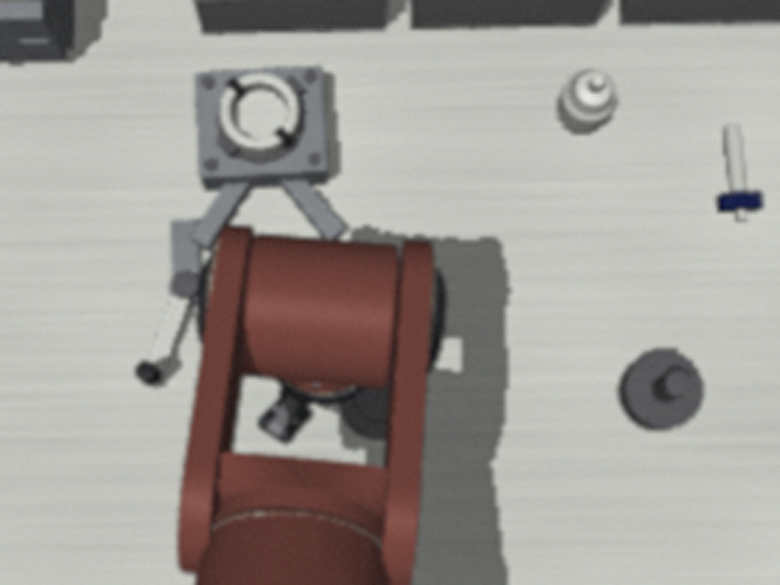

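Run:
```python
from h import *
a=np.load('pics/s1.npz');Q=cloud('side',a['d']);g=a['p'].max(2)
m=(np.abs(Q[:,:,0]-408)<60)&(np.abs(Q[:,:,1]+177)<70)&(Q[:,:,2]>50)
X=Q[m];o=X[:,2].argsort();print('TCP 408,-177.5,71.3; lowest pts');print(X[o[:25]].round(0).tolist())
for n in('side','top'):
  a=np.load(f'pics/{n}4.npz');Q=cloud(n,a['d'])
  for lo,hi in((24,33),(34,42),(45,52)):
    m=(Q[:,:,2]>lo)&(Q[:,:,2]<hi)&(Q[:,:,0]>450)&(Q[:,:,0]<600)&(Q[:,:,1]>-80)&(Q[:,:,1]<70);X=Q[m][:,:2]
    print(n,lo,len(X),X.min(0).round(),X.max(0).round(),[np.round(v,1) for v in cv2.minEnclosingCircle(X.astype('float32'))])
print(onplane('top',[(301.7,241)],30))
```

```text
TCP 408,-177.5,71.3; lowest pts
[[419.0, -189.0, 101.0], [397.0, -164.0, 101.0], [422.0, -181.0, 103.0], [431.0, -181.0, 103.0], [399.0, -160.0, 104.0], [414.0, -194.0, 104.0], [421.0, -184.0, 104.0], [415.0, -189.0, 105.0], [424.0, -178.0, 105.0], [419.0, -187.0, 105.0], [403.0, -160.0, 105.0], [432.0, -182.0, 105.0], [426.0, -176.0, 105.0], [429.0, -179.0, 106.0], [404.0, -163.0, 106.0], [397.0, -162.0, 106.0], [422.0, -181.0, 106.0], [417.0, -187.0, 106.0], [433.0, -188.0, 106.0], [401.0, -160.0, 106.0], [398.0, -165.0, 106.0], [421.0, -184.0, 107.0], [418.0, -189.0, 107.0], [424.0, -179.0, 107.0], [414.0, -193.0, 108.0]]
side 24 160 [493. -47.] [530.   9.] [array([515.8, -18.8]), np.float64(29.9)]
side 34 33 [504. -25.] [526.  -2.] [array([513.6, -13.9]), np.float64(14.3)]
side 45 37 [505. -35.] [552.  31.] [array([519.5,  -1.7]), np.float64(34.6)]
top 24 89 [495. -25.] [523.   9.] [array([506.7,  -8.1]), np.float64(20.5)]
top 34 4 [501. -18.] [513.   2.] [array([506.1,  -8.1]), np.float64(11.1)]
top 45 94 [505. -27.] [532.  -3.] [array([519.7, -17.6]), np.float64(15.4)]
[[515.47922608 -11.07709875  30.        ]]
```

```bash
python3 -m pendant '[{"offset":[0,0,-30],"rot":[0,0,0],"gripper":-0.41},{"offset":[0,0,-40],"rot":[0,0,0],"gripper":-0.41},{"offset":[0,0,-40],"rot":[0,0,0],"gripper":-0.41},{"offset":[-40,0,0],"rot":[0,0,0],"gripper":-0.41},{"offset":[-40,0,0],"rot":[0,0,0],"gripper":-0.41},{"offset":[-40,0,0],"rot":[0,0,0],"gripper":-0.41},{"offset":[-15,0,0],"rot":[0,0,0],"gripper":-0.41},{"offset":[0,0,0],"rot":[0,0,0],"gripper":-0.41}]'
python3 look.py 5
python3 - <<'E'
from h import *
togo(0,0,0)
from plant import status
o=status.observe();p=o['eef_pos'];R=cv2.Rodrigues(o['tcp_rot'])[0]
a=np.load('pics/side5.npz')
c=project('side',[p])[0];print(c)
u,v=int(c[0]),int(c[1]);im=a['p'][v-60:v+30,u-60:u+60,::-1].copy()
im=cv2.resize(np.clip(im.astype(int)*2,0,255).astype('uint8'),None,fx=6,fy=6,interpolation=cv2.INTER_CUBIC)
for k in range(0,60,10):
  for y in(-12.5,12.5):
    q=project('side',[p+R@[0,y,-k]])[0]-[u-60,v-60];cv2.circle(im,tuple(int(x) for x in q*6),3,(0,0,255) if k else (0,255,0),-1)
cv2.imwrite('pics/f5.png',im)
E
```

```text
time: 6.4
eef_pos: [464.6, -94.5, 129.9]
tcp_rot: [2.776, 1.47, 0.001]
contact_force: [0.7, 0.8, 0.4]
opening: 0.295
side 176 [array([523.6, -22.5]), np.float64(20.0)]
top 216 [array([523.4, -20.5]), np.float64(18.8)]
t 6.5 tcp [465.2 -93.6 129.9] yaw 55.9 tilt [ 0.  0. -1.] F [-0.3 -0.6  0. ] open 0.295 j [-0.36 -0.27  2.03  0.    1.38  0.24]
tool-frame togo [-183.3 -437.7  129.7]
[354.31665247 158.28837374]
```

View pics/f5.png

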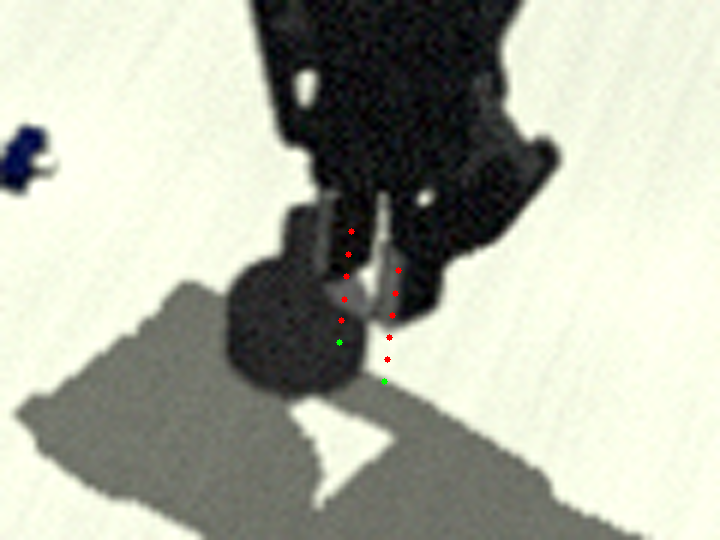

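View pics/side5.png

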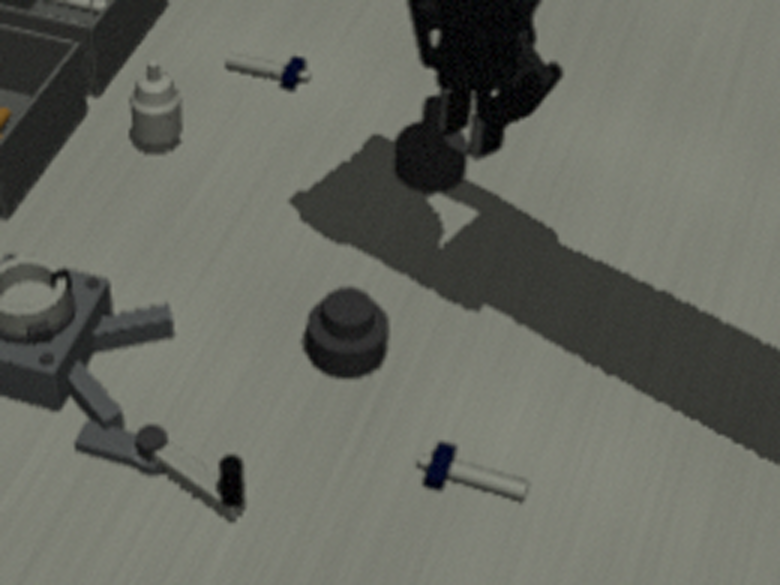

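```bash
python3 -c "
from h import *
togo(481.5,-92,20,59.5)"
python3 -m pendant '[{"offset":[0,0,0],"rot":[0,0,-0.063],"gripper":-0.41},{"offset":[10,13,0],"rot":[0,0,0],"gripper":-0.41},{"offset":[0,0,40],"rot":[0,0,0],"gripper":-0.41},{"offset":[0,0,40],"rot":[0,0,0],"gripper":-0.41},{"offset":[0,0,30],"rot":[0,0,0],"gripper":-0.41},{"offset":[0,0,5],"rot":[0,0,0],"gripper":-0.41},{"offset":[0,0,5],"rot":[0,0,0],"gripper":-0.41},{"offset":[0,0,0],"rot":[0,0,0],"gripper":-0.41}]'
python3 look.py 6
python3 - <<'E'
from h import *
togo(481.5,-92,0,59.5)
E
```

```text
t 6.5 tcp [465.2 -93.6 129.9] yaw 55.9 tilt [ 0.  0. -1.] F [-0.3 -0.6  0. ] open 0.295 j [-0.36 -0.27  2.03  0.    1.38  0.24]
tool-frame togo [ 10.4  12.6 109.9]
rot z total -0.063 togo in final yaw [  9.6  13.2 109.9]
time: 7.5
eef_pos: [482.1, -92.1, 10.9]
tcp_rot: [2.726, 1.559, 0.002]
contact_force: [-0.8, -0.2, 0.9]
opening: 0.295
side 180 [array([521.8, -22.9]), np.float64(20.2)]
top 221 [array([523.6, -20.6]), np.float64(18.9)]
t 7.6 tcp [482.2 -92.3  11.2] yaw 59.5 tilt [ 0.002 -0.001 -1.   ] F [-0.6 -0.8 -0.6] open 0.293 j [-0.34 -0.07  2.07  0.    1.14  0.19]
tool-frame togo [-0.1 -0.8 11.2]
rot z total 0.0 togo in final yaw [-0.1 -0.7 11.2]
```

View pics/side6.png

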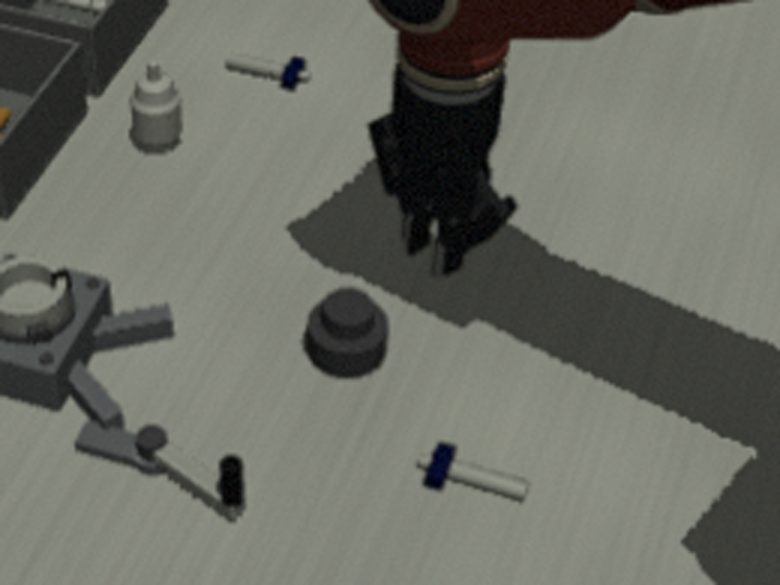

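```bash
python3 -m pendant '[{"offset":[0,0,2],"rot":[0,0,0],"gripper":-0.41},{"offset":[0,0,2],"rot":[0,0,0],"gripper":-0.41},{"offset":[0,0,2],"rot":[0,0,0],"gripper":-0.41},{"offset":[0,0,2],"rot":[0,0,0],"gripper":-0.41},{"offset":[0,0,2],"rot":[0,0,0],"gripper":-0.41},{"offset":[0,0,2],"rot":[0,0,0],"gripper":-0.41},{"offset":[0,0,0],"rot":[0,0,0],"gripper":-0.41},{"offset":[0,0,0],"rot":[0,0,0],"gripper":-0.41}]'
```

```text
time: 8.6
eef_pos: [481.1, -92.0, -2.2]
tcp_rot: [2.727, 1.559, 0.0]
contact_force: [0.4, 0.0, 0.8]
opening: 0.295
```

```bash
python3 -m pendant '[{"offset":[0,0,2],"rot":[0,0,0],"gripper":-0.41},{"offset":[0,0,2],"rot":[0,0,0],"gripper":-0.41},{"offset":[0,0,2],"rot":[0,0,0],"gripper":-0.41},{"offset":[0,0,2],"rot":[0,0,0],"gripper":-0.41},{"offset":[0,0,2],"rot":[0,0,0],"gripper":-0.41},{"offset":[0,0,0],"rot":[0,0,0],"gripper":-0.41},{"offset":[0,0,0],"rot":[0,0,0],"gripper":-0.41},{"offset":[0,0,0],"rot":[0,0,0],"gripper":-0.41}]'
python3 - <<'E'
from h import *
from plant import status,capture
p_,d=capture('side')
o=status.observe();p=o['eef_pos'];R=cv2.Rodrigues(o['tcp_rot'])[0]
c=project('side',[p])[0]
u,v=int(c[0]),int(c[1]);im=p_[v-60:v+30,u-60:u+60,::-1].copy()
im=cv2.resize(np.clip(im.astype(int)*2,0,255).astype('uint8'),None,fx=6,fy=6,interpolation=cv2.INTER_CUBIC)
for k in range(0,60,10):
  for y in(-12.5,12.5):
    q=project('side',[p+R@[0,y,-k]])[0]-[u-60,v-60];cv2.circle(im,tuple(int(x) for x in q*6),3,(0,0,255) if k else (0,255,0),-1)
cv2.imwrite('pics/f7.png',im)
E
```

```text
time: 9.6
eef_pos: [481.2, -92.0, -12.1]
tcp_rot: [2.727, 1.559, 0.0]
contact_force: [0.3, -0.2, 0.1]
opening: 0.296
```

View pics/f7.png

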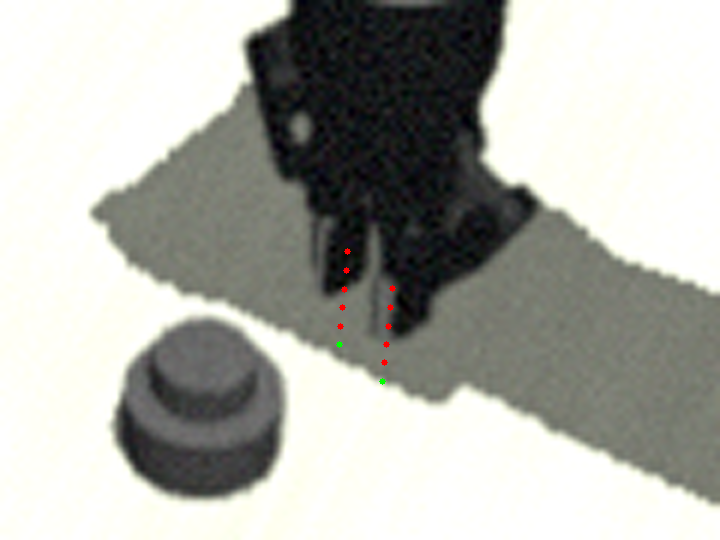

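```bash
python3 -m pendant '[{"offset":[0,0,5],"rot":[0,0,0],"gripper":-0.41},{"offset":[15,0,0],"rot":[0,0,0],"gripper":-0.41},{"offset":[12,0,0],"rot":[0,0,0],"gripper":-0.41},{"offset":[10,0,0],"rot":[0,0,0],"gripper":-0.41},{"offset":[8,0,0],"rot":[0,0,0],"gripper":-0.41},{"offset":[10,0,0],"rot":[0,0,0],"gripper":-0.41},{"offset":[10,0,0],"rot":[0,0,0],"gripper":-0.41},{"offset":[0,0,0],"rot":[0,0,0],"gripper":-0.41}]'
python3 look.py 8
python3 - <<'E'
from h import *
togo(551.3,25.6,-17,59.5)
E
```

```text
time: 10.65
eef_pos: [514.6, -35.1, -17.1]
tcp_rot: [-2.726, -1.56, -0.002]
contact_force: [-0.1, -0.2, 0.3]
opening: 0.292
side 188 [array([533.3,  -1.7]), np.float64(21.1)]
t 10.75 tcp [514.2 -35.5 -17.2] yaw 59.5 tilt [ 0.     0.001 -1.   ] F [-0.2 -0.1 -0.1] open 0.298 j [-0.21  0.04  2.02  0.    1.08  0.32]
tool-frame togo [71.5  1.  -0.2]
rot z total 0.0 togo in final yaw [71.5  0.9 -0.2]
```

View pics/side8.png

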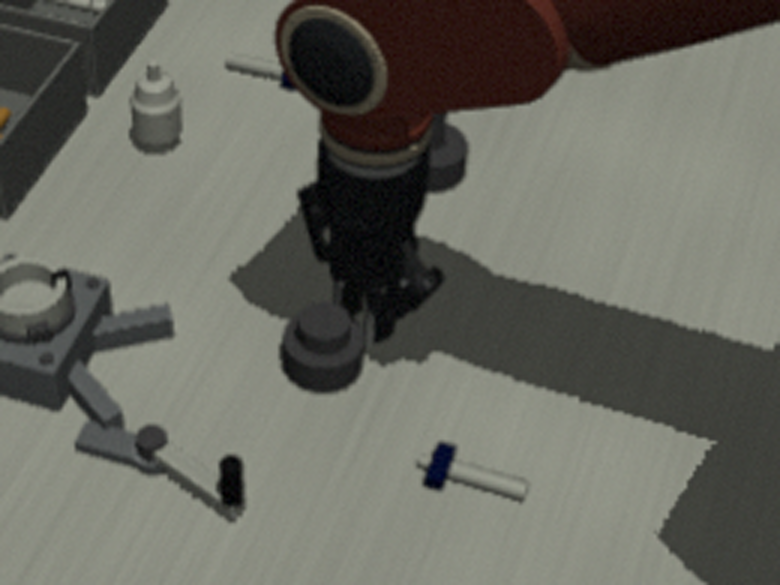

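```bash
python3 -m pendant '[{"offset":[8,0,0],"rot":[0,0,0],"gripper":-0.41},{"offset":[12,0,0],"rot":[0,0,0],"gripper":-0.41},{"offset":[12,0,0],"rot":[0,0,0],"gripper":-0.41},{"offset":[12,0,0],"rot":[0,0,0],"gripper":-0.41},{"offset":[12,0,0],"rot":[0,0,0],"gripper":-0.41},{"offset":[10,0,0],"rot":[0,0,0],"gripper":-0.41},{"offset":[5,0,0],"rot":[0,0,0],"gripper":-0.41},{"offset":[0,0,0],"rot":[0,0,0],"gripper":-0.41}]'
python3 look.py 9
python3 - <<'E'
from h import *
togo(551.3,25.6,-17,59.5)
E
```

```text
time: 11.75
eef_pos: [550.5, 25.9, -17.0]
tcp_rot: [-2.727, -1.56, -0.002]
contact_force: [0.5, -0.2, -0.1]
opening: 0.298
side 199 [array([569.6,  58.4]), np.float64(19.4)]
top 41 [array([698.4,  78. ]), np.float64(28.6)]
t 11.85 tcp [550.4  25.4 -16.9] yaw 59.5 tilt [ 0.001  0.001 -1.   ] F [0.1 0.4 0.6] open 0.294 j [-0.09  0.12  1.94  0.    1.09  0.44]
tool-frame togo [0.6 0.7 0.1]
rot z total 0.0 togo in final yaw [0.6 0.7 0.1]
```

View pics/side9.png

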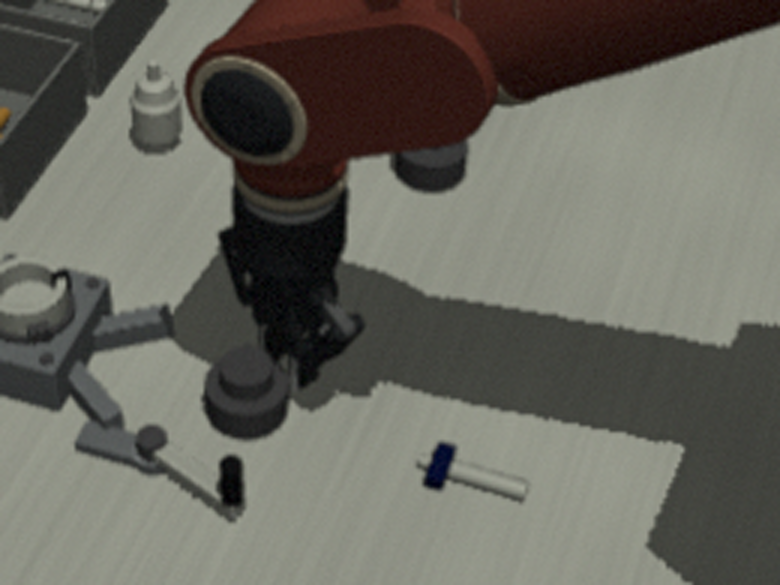

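```bash
python3 -m pendant '[{"offset":[-30,0,0],"rot":[0,0,0],"gripper":-0.41},{"offset":[-30,0,0],"rot":[0,0,0],"gripper":-0.41},{"offset":[0,0,0],"rot":[0,0,0.166],"gripper":-0.41},{"offset":[0,0,0],"rot":[0,0,0.166],"gripper":-0.41},{"offset":[0,0,0],"rot":[0,0,0.166],"gripper":-0.41},{"offset":[0,0,0],"rot":[0,0,0.166],"gripper":-0.41},{"offset":[0,0,0],"rot":[0,0,0.166],"gripper":-0.41},{"offset":[0,0,0],"rot":[0,0,0.166],"gripper":-0.41}]'
python3 - <<'E'
from h import *
togo(*s2w(-163,-0.5),-17,2.4)
E
```

```text
time: 12.85
eef_pos: [519.9, -26.6, -16.9]
tcp_rot: [-3.141, -0.057, -0.002]
contact_force: [-0.9, 0.2, -0.6]
opening: 0.294
t 12.85 tcp [519.9 -26.6 -16.9] yaw 2.1 tilt [ 0.001  0.    -1.   ] F [-0.9  0.2 -0.6] open 0.294 j [-0.19  0.05  2.01  0.    1.08  1.34]
tool-frame togo [-19.1 -82.5   0.1]
rot z total -0.005 togo in final yaw [-18.7 -82.6   0.1]
```

```bash
python3 -m pendant '[{"offset":[-19,-25,0],"rot":[0,0,-0.005],"gripper":-0.41},{"offset":[0,-30,0],"rot":[0,0,0],"gripper":-0.41},{"offset":[0,-27,0],"rot":[0,0,0],"gripper":-0.41},{"offset":[0,0,0],"rot":[0,0,0],"gripper":-0.41},{"offset":[12,0,0],"rot":[0,0,0],"gripper":-0.41},{"offset":[10,0,0],"rot":[0,0,0],"gripper":-0.41},{"offset":[8,0,0],"rot":[0,0,0],"gripper":-0.41},{"offset":[0,0,0],"rot":[0,0,0],"gripper":-0.41}]'
python3 look.py 10
python3 - <<'E'
from h import *
togo(*s2w(-38.5,0),-17,2.4)
E
```

```text
time: 13.85
eef_pos: [527.7, 55.6, -17.1]
tcp_rot: [3.141, 0.074, 0.001]
contact_force: [-0.1, 2.0, 0.7]
opening: 0.295
side 170 [array([571. ,  59.5]), np.float64(20.6)]
t 13.95 tcp [526.7  55.8 -17.4] yaw 2.7 tilt [-0.001  0.    -1.   ] F [-0.6  0.4 -0.6] open 0.297 j [-0.03  0.07  1.99 -0.    1.08  1.49]
tool-frame togo [95.6 -0.4 -0.5]
rot z total 0.006 togo in final yaw [95.6 -1.  -0.4]
```

View pics/side10.png

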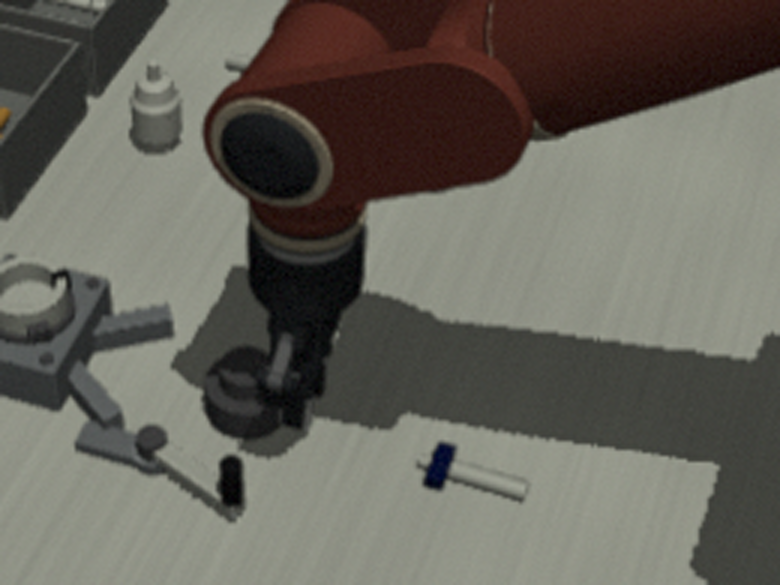

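```bash
python3 -m pendant '[{"offset":[8,0,0],"rot":[0,0,0.006],"gripper":-0.41},{"offset":[12,0,0],"rot":[0,0,0],"gripper":-0.41},{"offset":[12,0,0],"rot":[0,0,0],"gripper":-0.41},{"offset":[12,0,0],"rot":[0,0,0],"gripper":-0.41},{"offset":[12,0,0],"rot":[0,0,0],"gripper":-0.41},{"offset":[12,0,0],"rot":[0,0,0],"gripper":-0.41},{"offset":[10,0,0],"rot":[0,0,0],"gripper":-0.41},{"offset":[4,0,0],"rot":[0,0,0],"gripper":-0.41}]'
python3 look.py 11
python3 - <<'E'
from h import *
togo(*s2w(-38.5,0),-17,2.4)
E
```

```text
time: 14.95
eef_pos: [609.5, 59.5, -17.0]
tcp_rot: [3.141, 0.066, 0.0]
contact_force: [-4.1, -0.4, 0.5]
opening: 0.296
side 101 [array([647.3,  61.1]), np.float64(19.5)]
t 15.05 tcp [609.7  59.5 -16.8] yaw 2.4 tilt [ 0.001  0.    -1.   ] F [-0.8 -0.1 -1.4] open 0.298 j [-0.02  0.25  1.79  0.    1.11  1.5 ]
tool-frame togo [12.5 -0.8  0.2]
rot z total -0.0 togo in final yaw [12.5 -0.8  0.2]
```

View pics/side11.png

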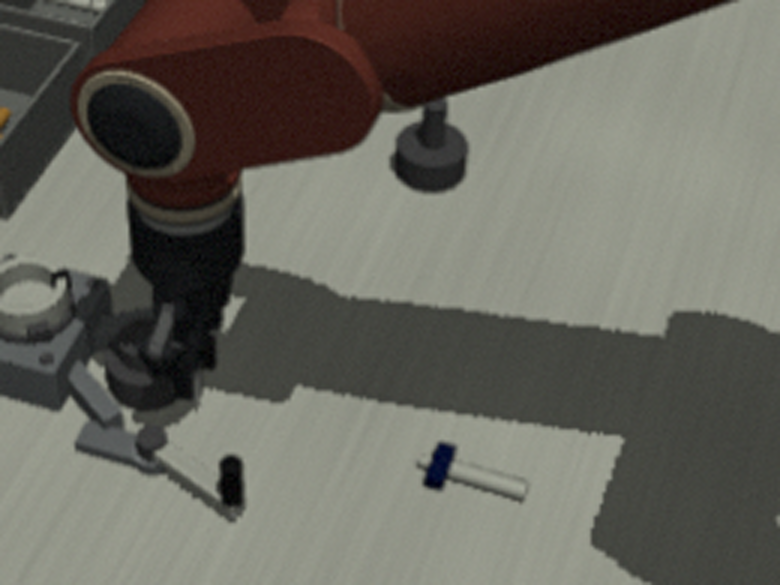

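```bash
python3 -m pendant '[{"offset":[2,0,0],"rot":[0,0,0],"gripper":-0.41},{"offset":[2,0,0],"rot":[0,0,0],"gripper":-0.41},{"offset":[2,0,0],"rot":[0,0,0],"gripper":-0.41},{"offset":[2,0,0],"rot":[0,0,0],"gripper":-0.41},{"offset":[2,0,0],"rot":[0,0,0],"gripper":-0.41},{"offset":[2,0,0],"rot":[0,0,0],"gripper":-0.41},{"offset":[1,0,0],"rot":[0,0,0],"gripper":-0.41},{"offset":[0,0,0],"rot":[0,0,0],"gripper":-0.41}]'
python3 look.py 12
python3 - <<'E'
from h import *
togo(*s2w(-38.5,0),-17,2.4)
E
```

```text
time: 16.05
eef_pos: [621.2, 60.0, -17.1]
tcp_rot: [-3.141, -0.066, 0.003]
contact_force: [-7.4, 0.2, 5.8]
opening: 0.295
side 93 [array([662.8,  60.7]), np.float64(18.5)]
t 16.15 tcp [621.2  60.1 -17.1] yaw 2.4 tilt [-0.001 -0.    -1.   ] F [-6.  -0.8  4.9] open 0.294 j [-0.02  0.27  1.75 -0.    1.12  1.51]
tool-frame togo [ 0.9 -0.7 -0.1]
rot z total -0.0 togo in final yaw [ 0.9 -0.7 -0.1]
```

```bash
python3 -m pendant '[{"offset":[1,0,0],"rot":[0,0,0],"gripper":-0.41},{"offset":[1,0,0],"rot":[0,0,0],"gripper":-0.41},{"offset":[1,0,0],"rot":[0,0,0],"gripper":-0.41},{"offset":[1,0,0],"rot":[0,0,0],"gripper":-0.41},{"offset":[0,0,0],"rot":[0,0,0],"gripper":-0.41},{"offset":[0,0,0],"rot":[0,0,0],"gripper":-0.41},{"offset":[0,0,0],"rot":[0,0,0],"gripper":-0.41},{"offset":[0,0,0],"rot":[0,0,0],"gripper":-0.41}]'
python3 look.py 13
```

```text
time: 17.15
eef_pos: [621.5, 60.3, -17.3]
tcp_rot: [-3.141, -0.066, 0.017]
contact_force: [-18.0, -0.5, 15.2]
opening: 0.292
side 87 [array([664.1,  60.3]), np.float64(18.9)]
```

View pics/side13.png

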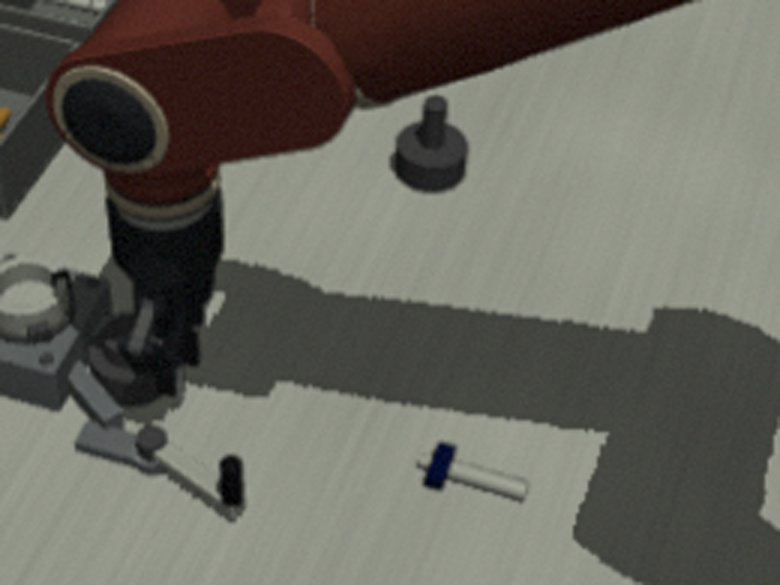

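```bash
python3 -m pendant '[{"offset":[-10,0,0],"rot":[0,0,0],"gripper":-0.41},{"offset":[-20,0,0],"rot":[0,0,0],"gripper":-0.41},{"offset":[-30,0,0],"rot":[0,0,0],"gripper":-0.41},{"offset":[-20,0,0],"rot":[0,0,0],"gripper":-0.41},{"offset":[0,0,-40],"rot":[0,0,0],"gripper":-0.8},{"offset":[0,0,-45],"rot":[0,0,0],"gripper":-0.8},{"offset":[0,0,-45],"rot":[0,0,0],"gripper":-0.8},{"offset":[0,0,0],"rot":[0,0,-0.169],"gripper":-0.8}]'
python3 -m pendant '[{"offset":[0,0,0],"rot":[0,0,-0.169],"gripper":-0.8},{"offset":[0,0,0],"rot":[0,0,-0.169],"gripper":-0.8},{"offset":[0,0,0],"rot":[0,0,-0.169],"gripper":-0.8},{"offset":[0,0,0],"rot":[0,0,-0.169],"gripper":-0.8},{"offset":[0,0,0],"rot":[0,0,-0.169],"gripper":-0.8},{"offset":[0,0,0],"rot":[0,0,-0.169],"gripper":-0.8},{"offset":[0,0,0],"rot":[0,0,0],"gripper":-0.8},{"offset":[0,0,0],"rot":[0,0,0],"gripper":-0.8}]'
python3 look.py 14
python3 - <<'E'
from h import *
togo(557.6,194.1,12,70.2)
E
```

```text
time: 18.25
eef_pos: [550.6, 56.8, 118.8]
tcp_rot: [3.122, 0.337, 0.021]
contact_force: [0.2, 1.2, -0.6]
opening: 0.103
time: 19.25
eef_pos: [546.2, 56.8, 112.9]
tcp_rot: [2.572, 1.802, 0.002]
contact_force: [-0.5, -0.5, 0.4]
opening: 0.101
side 188 [array([659.3,  59.8]), np.float64(20.1)]
t 19.35 tcp [546.   56.8 112.9] yaw 70.1 tilt [ 0.001 -0.    -1.   ] F [ 0.1 -0.9  0.6] open 0.098 j [-0.03 -0.06  1.87  0.    1.33  0.32]
tool-frame togo [133.  -35.9 100.9]
rot z total -0.002 togo in final yaw [133.1 -35.6 100.9]
```

View pics/side14.png

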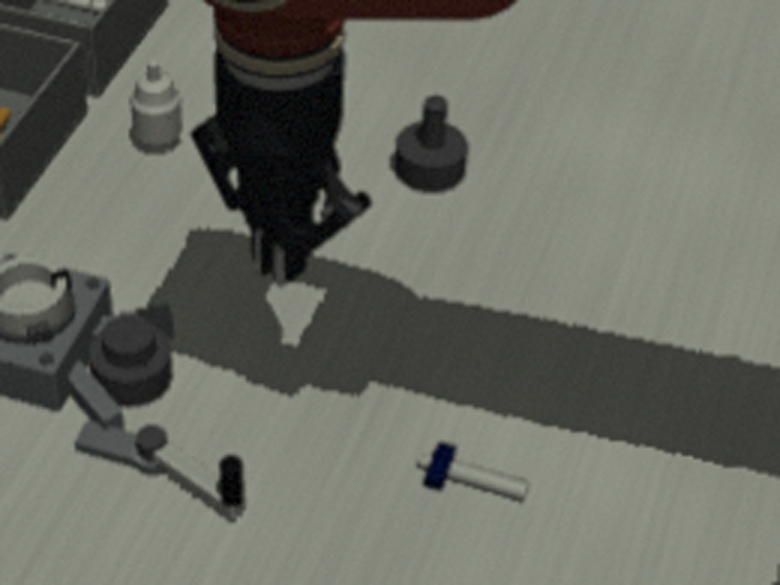

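View pics/top14.png

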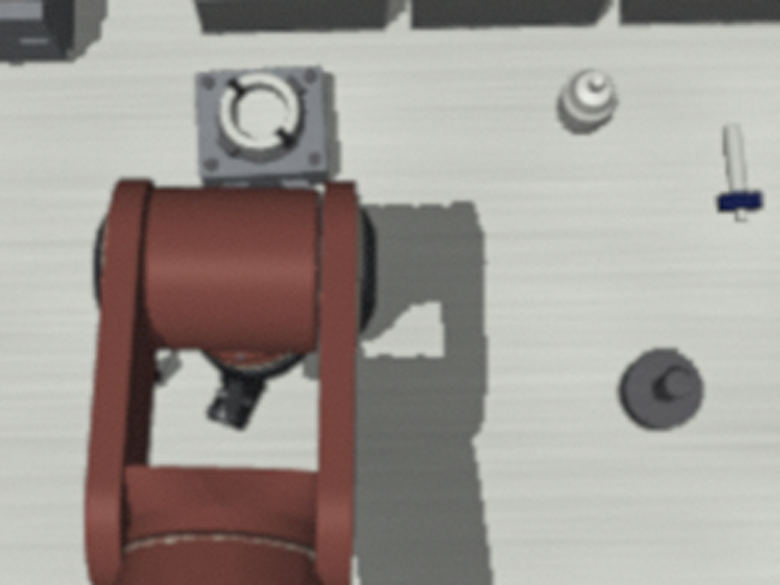

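```bash
python3 -m pendant '[{"offset":[35,-10,0],"rot":[0,0,0],"gripper":-0.8},{"offset":[35,-10,0],"rot":[0,0,0],"gripper":-0.8},{"offset":[35,-10,0],"rot":[0,0,0],"gripper":-0.8},{"offset":[28,-6,0],"rot":[0,0,0],"gripper":-0.8},{"offset":[0,0,0],"rot":[0,0,0],"gripper":-0.8},{"offset":[0,0,40],"rot":[0,0,0],"gripper":-0.8},{"offset":[0,0,40],"rot":[0,0,0],"gripper":-0.8},{"offset":[0,0,16],"rot":[0,0,0],"gripper":-0.8}]'
python3 look.py 15
python3 - <<'E'
from h import *
togo(557.6,194.1,12,70.2)
E
```

```text
time: 20.35
eef_pos: [555.0, 192.9, 13.9]
tcp_rot: [-2.571, -1.803, 0.007]
contact_force: [-1.1, 0.1, 0.3]
opening: 0.099
top 203 [array([660.3,  62.4]), np.float64(18.8)]
t 20.45 tcp [555.5 193.2  14.8] yaw 70.1 tilt [-0.004 -0.001 -1.   ] F [-0.8 -0.3 -0. ] open 0.1 j [ 0.21  0.15  1.83 -0.    1.16  0.56]
tool-frame togo [1.6 1.7 2.8]
rot z total -0.001 togo in final yaw [1.6 1.7 2.8]
```

View pics/side15.png

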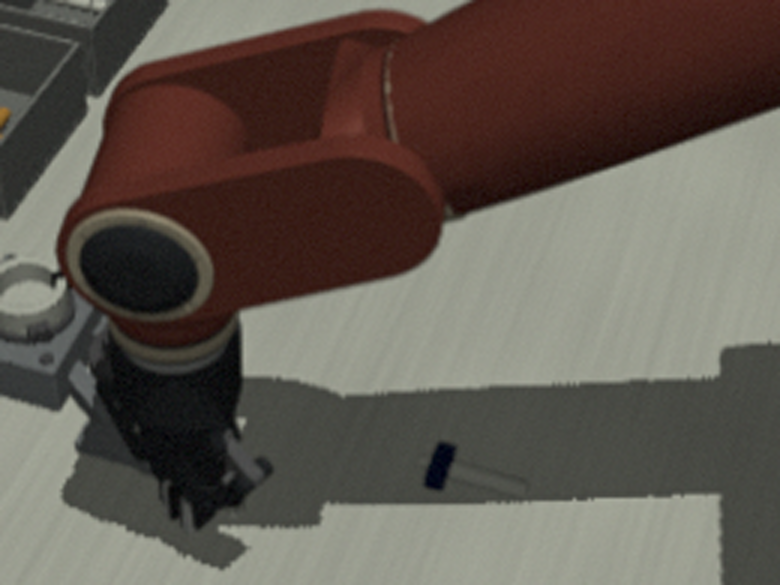

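View pics/top15.png

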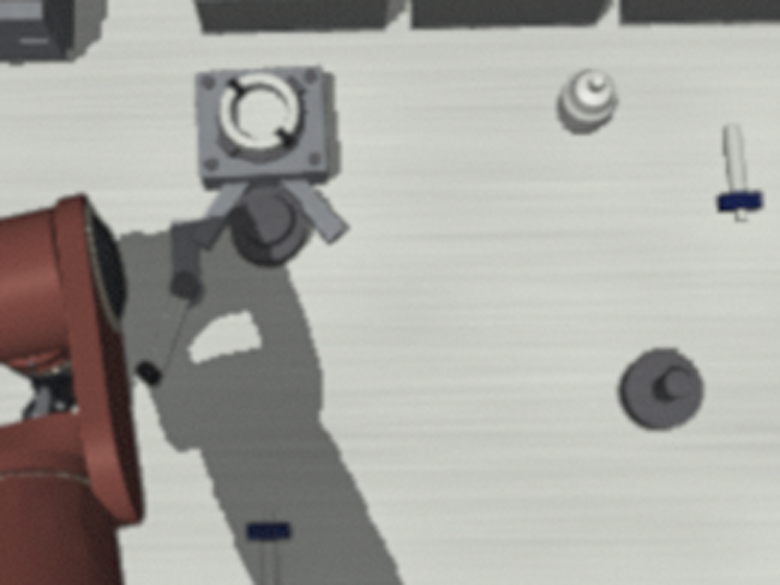

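```bash
python3 -m pendant '[{"offset":[1,1.5,8],"rot":[0,0,0],"gripper":-0.8},{"offset":[-10,0,0],"rot":[0,0,0],"gripper":-0.8},{"offset":[-9,0,0],"rot":[0,0,0],"gripper":-0.8},{"offset":[-8,0,0],"rot":[0,0,0],"gripper":-0.8},{"offset":[-11.4,-1.85,0],"rot":[0,0,-0.15],"gripper":-0.8},{"offset":[-11.4,-1.85,0],"rot":[0,0,-0.15],"gripper":-0.8},{"offset":[-11.4,-1.85,0],"rot":[0,0,-0.15],"gripper":-0.8},{"offset":[0,0,0],"rot":[0,0,0],"gripper":-0.8}]'
python3 look.py 16
python3 - <<'E'
from h import *
togo(557.6,194.1,8,70.2)
E
```

```text
time: 21.45
eef_pos: [537.6, 136.3, 9.1]
tcp_rot: [2.106, 2.331, 0.001]
contact_force: [-1.0, -0.2, -0.0]
opening: 0.099
side 190 [array([659.9,  59.9]), np.float64(20.7)]
top 206 [array([660.3,  61.7]), np.float64(18.9)]
t 21.55 tcp [537.7 136.9   9.1] yaw 95.8 tilt [ 0.001  0.    -1.   ] F [-0.5 -0.2 -0.9] open 0.102 j [ 0.12  0.09  1.92 -0.    1.14  0.01]
tool-frame togo [54.9 25.6  1.1]
rot z total 0.447 togo in final yaw [60.6 -0.7  1.1]
```

View pics/side16.png

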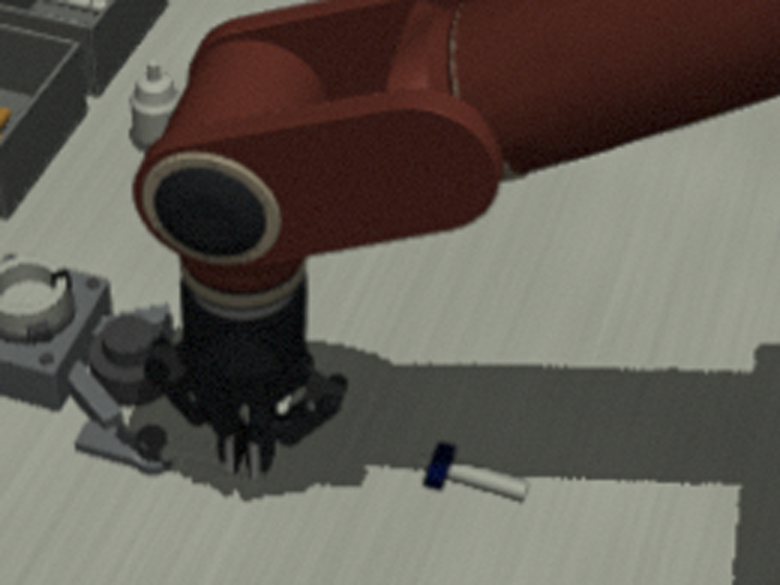

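View pics/top16.png

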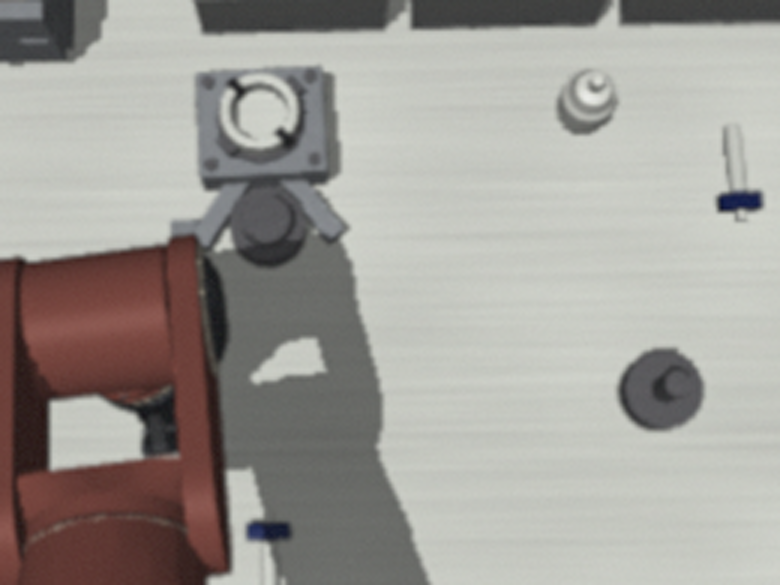

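```bash
python3 -m pendant '[{"offset":[-11.4,-1.85,0],"rot":[0,0,-0.15],"gripper":-0.8},{"offset":[-11.4,-1.85,0],"rot":[0,0,-0.15],"gripper":-0.8},{"offset":[-11.4,-1.85,0],"rot":[0,0,-0.15],"gripper":-0.8},{"offset":[-11.4,-1.85,0],"rot":[0,0,-0.15],"gripper":-0.8},{"offset":[-11.4,-1.85,0],"rot":[0,0,-0.15],"gripper":-0.8},{"offset":[-11.4,-1.85,0],"rot":[0,0,-0.15],"gripper":-0.8},{"offset":[0,0,0],"rot":[0,0,0],"gripper":-0.8},{"offset":[0,0,0],"rot":[0,0,0],"gripper":-0.8}]'
python3 look.py 17
python3 - <<'E'
from h import *
togo(557.6,194.1,8,70.2)
from plant import status
o=status.observe();R=cv2.Rodrigues(o['tcp_rot'])[0];print('TCP rel pivot in tool',(R.T@(o['eef_pos']-[612.8,126.4,0])).round(1),'want 18,-75')
E
```

```text
time: 22.55
eef_pos: [558.5, 73.6, 8.7]
tcp_rot: [-0.882, -3.015, -0.0]
contact_force: [-0.1, 0.2, -0.3]
opening: 0.097
side 191 [array([658.6,  59.7]), np.float64(21.0)]
top 69 [array([664.9,  62.2]), np.float64(17.3)]
t 22.65 tcp [558.4  73.7   8.8] yaw 147.5 tilt [-0.  0. -1.] F [-1.  -0.8  0.3] open 0.102 j [-0.    0.1   1.9   0.    1.14 -1.  ]
tool-frame togo [ 65.5 101.1   0.8]
rot z total 1.348 togo in final yaw [113.  -41.5   0.8]
TCP rel pivot in tool [ 17.5 -73.7  -8.8] want 18,-75
```

View pics/side17.png

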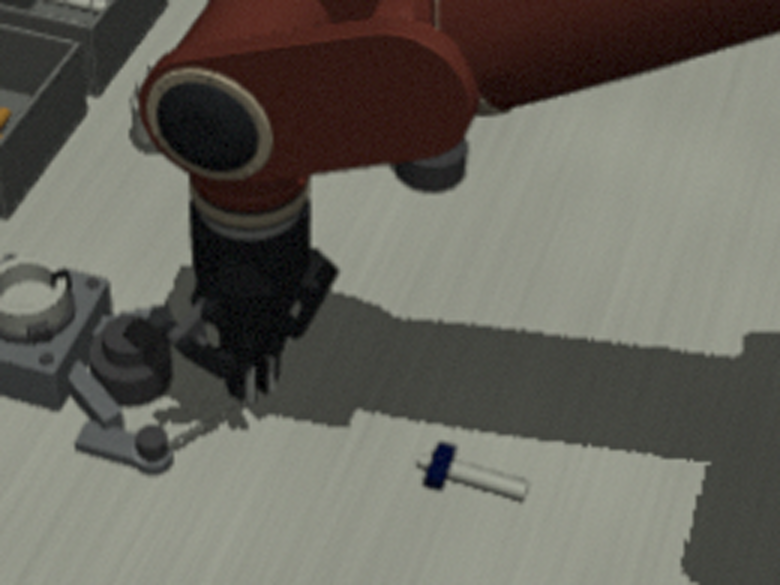

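View pics/top17.png

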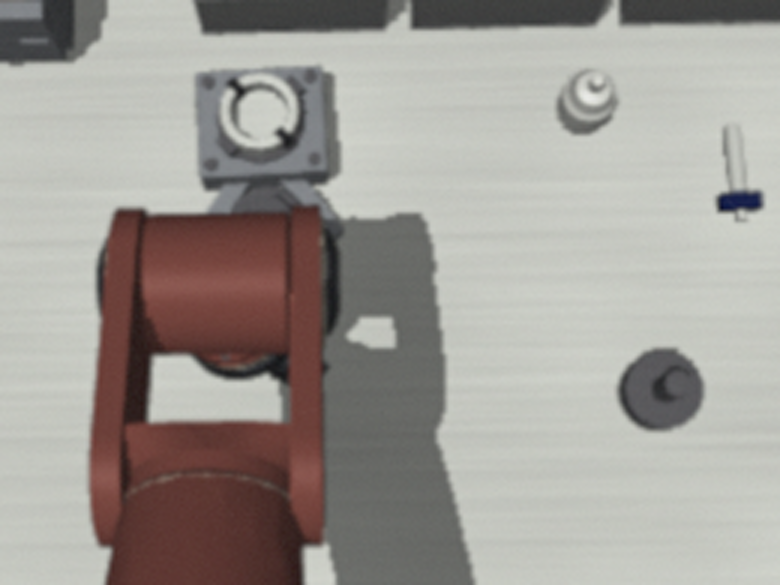

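```bash
python3 -m pendant '[{"offset":[-11.4,-2.2,0],"rot":[0,0,-0.15],"gripper":-0.8},{"offset":[-11.4,-2.2,0],"rot":[0,0,-0.15],"gripper":-0.8},{"offset":[-11.4,-2.2,0],"rot":[0,0,-0.15],"gripper":-0.8},{"offset":[-9,-1.5,0],"rot":[0,0,-0.15],"gripper":-0.8},{"offset":[-2,0,0],"rot":[0,0,0],"gripper":-0.8},{"offset":[-2,0,0],"rot":[0,0,0],"gripper":-0.8},{"offset":[0,0,0],"rot":[0,0,0],"gripper":-0.8},{"offset":[0,0,0],"rot":[0,0,0],"gripper":-0.8}]'
python3 look.py 18
python3 - <<'E'
from h import *
togo(557.6,194.1,8,182.4)
from plant import status
o=status.observe();R=cv2.Rodrigues(o['tcp_rot'])[0];print('TCP rel pivot in tool',(R.T@(o['eef_pos']-[612.8,126.4,0])).round(1),'want 18,-75')
E
```

```text
time: 23.65
eef_pos: [598.0, 51.0, 8.4]
tcp_rot: [0.049, -3.138, 0.001]
contact_force: [-5.3, -2.8, 1.5]
opening: 0.098
side 186 [array([659. ,  60.3]), np.float64(20.1)]
t 23.75 tcp [598.   51.    8.4] yaw -178.2 tilt [-0.003 -0.001 -1.   ] F [-4.5 -3.7  2.4] open 0.1 j [-0.04  0.19  1.81 -0.    1.15 -1.64]
tool-frame togo [ 35.9 144.3   0.4]
rot z total -0.011 togo in final yaw [ 34.4 144.7   0.4]
TCP rel pivot in tool [ 17.1 -74.9  -8.3] want 18,-75
```

View pics/side18.png

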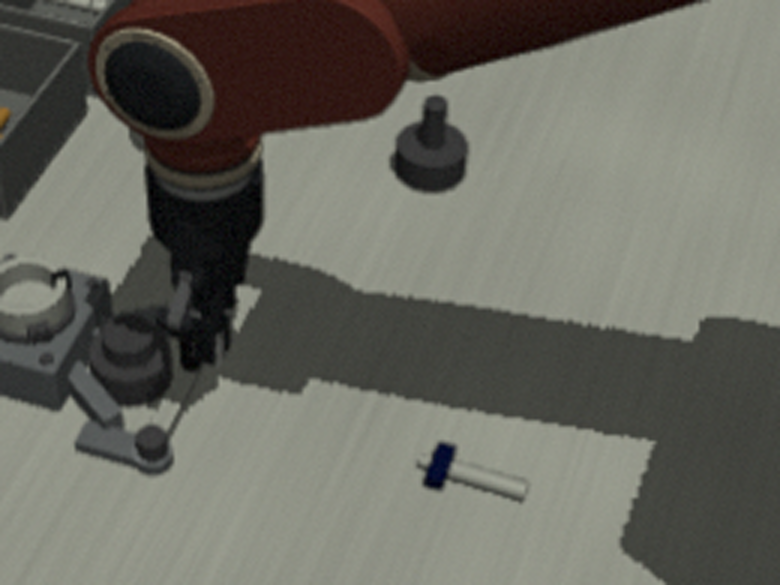

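```bash
python3 -m pendant '[{"offset":[-2,0,0],"rot":[0,0,0],"gripper":-0.8},{"offset":[-2,0,0],"rot":[0,0,0],"gripper":-0.8},{"offset":[0,0,0],"rot":[0,0,0],"gripper":-0.8},{"offset":[0,0,0],"rot":[0,0,0],"gripper":-0.8},{"offset":[0,0,0],"rot":[0,0,0],"gripper":-0.8},{"offset":[0,0,0],"rot":[0,0,0],"gripper":-0.8},{"offset":[0,0,0],"rot":[0,0,0],"gripper":-0.8},{"offset":[0,0,0],"rot":[0,0,0],"gripper":-0.8}]'
```

```text
time: 24.75
eef_pos: [598.2, 51.0, 8.1]
tcp_rot: [0.05, -3.128, 0.002]
contact_force: [-16.2, -4.2, 10.9]
opening: 0.103
```

Firm stop: 16 N with no motion. Retreat, then rise and clear the view.

```bash
python3 -m pendant '[{"offset":[15,0,0],"rot":[0,0,0],"gripper":-0.8},{"offset":[25,0,0],"rot":[0,0,0],"gripper":-0.8},{"offset":[30,0,0],"rot":[0,0,0],"gripper":-0.8},{"offset":[0,0,-45],"rot":[0,0,0],"gripper":-0.8},{"offset":[0,0,-45],"rot":[0,0,0],"gripper":-0.8},{"offset":[0,0,-45],"rot":[0,0,0],"gripper":-0.8},{"offset":[0,30,-30],"rot":[0,0,0],"gripper":-0.8},{"offset":[0,0,0],"rot":[0,0,0],"gripper":-0.8}]'
python3 -m pendant '[{"offset":[20,-45,0],"rot":[0,0,0],"gripper":-0.8},{"offset":[20,-45,0],"rot":[0,0,0],"gripper":-0.8},{"offset":[20,-45,0],"rot":[0,0,0],"gripper":-0.8},{"offset":[20,-45,0],"rot":[0,0,0],"gripper":-0.8},{"offset":[0,-45,0],"rot":[0,0,0],"gripper":-0.8},{"offset":[0,-45,0],"rot":[0,0,0],"gripper":-0.8},{"offset":[0,-45,0],"rot":[0,0,0],"gripper":-0.8},{"offset":[0,0,0],"rot":[0,0,0],"gripper":-0.8}]'
python3 look.py 19
python3 - <<'E'
from h import *
for n in('side','top'):
  a=np.load(f'pics/{n}19.npz');Q=cloud(n,a['d']);z=Q[:,:,2]
  m=(np.abs(z-50)<11)&(np.abs(Q[:,:,0]-612)<22)&(np.abs(Q[:,:,1]-52)<25);print(n,'knob',Q[m].mean(0) if m.any() else 0,m.sum(),s2w(-45,-9))
  b=np.load(f'pics/{n}0.npz');Q0=cloud(n,b['d'])
  for nm,(x,y,r) in dict(tall=(526,-235,45),cage=(750,-184,35),pin_a=(400,64,50),pin_b=(690,-308,60),box=(527,353,75),jar=(648,333,45)).items():
    f=lambda q:q[(q[:,:,2]>6)&(q[:,:,2]<95)&(np.hypot(q[:,:,0]-x,q[:,:,1]-y)<r)]
    A,B=f(Q0),f(Q);print(n,nm,len(A),len(B),(B.mean(0)-A.mean(0)).round(1) if len(B) else None)
E
```

```text
time: 25.75
eef_pos: [534.8, 80.4, 177.7]
tcp_rot: [-0.054, 3.133, 0.001]
contact_force: [-0.7, -1.6, -0.6]
opening: 0.1
time: 26.75
eef_pos: [462.0, -240.6, 171.8]
tcp_rot: [0.045, -3.139, -0.002]
contact_force: [0.8, 0.5, -0.3]
opening: 0.106
side 189 [array([658.2,  60.8]), np.float64(19.8)]
top 205 [array([660.4,  62.3]), np.float64(18.9)]
side knob [614.09127286  53.62163197  52.85936511] 68 [616.01757304  51.51849244]
side tall 503 497 [ 0.  -0.3  0.1]
side cage 372 370 [-0.1  0.1  0.2]
side pin_a 263 268 [-0.3  0.1  0. ]
side pin_b 134 139 [0.3 0.5 0.1]
side box 2257 2256 [-0.  -0.3 -0.1]
side jar 1118 1118 [-0.1  0.  -0.1]
top knob [615.24138205  51.82638495  55.59018314] 40 [616.01757304  51.51849244]
top tall 608 604 [ 0.  -0.2  0.3]
top cage 328 328 [ 0.1 -0.  -0.2]
top pin_a 255 257 [-0.5  0.2 -0.1]
top pin_b 247 244 [ 0.7  0.3 -0. ]
top box 1044 1045 [0.  0.6 0. ]
top jar 650 645 [0.1 0.1 0.1]
```

View pics/side19.png

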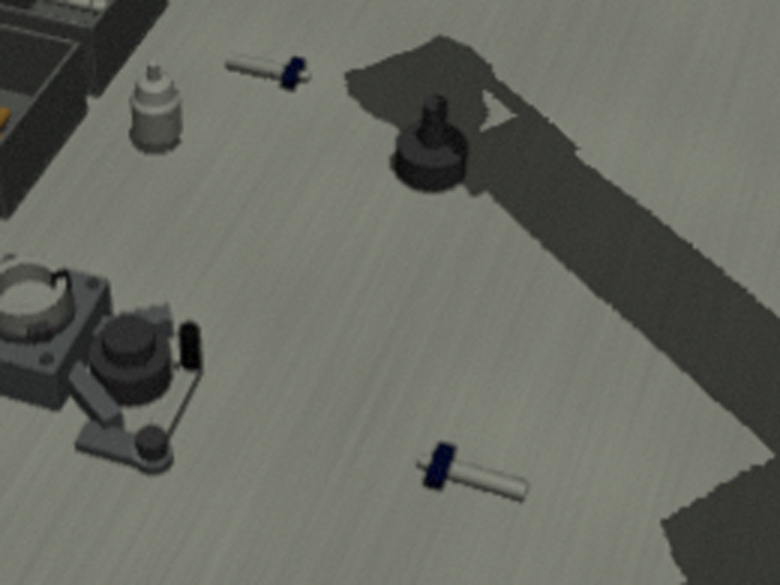

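View pics/top19.png

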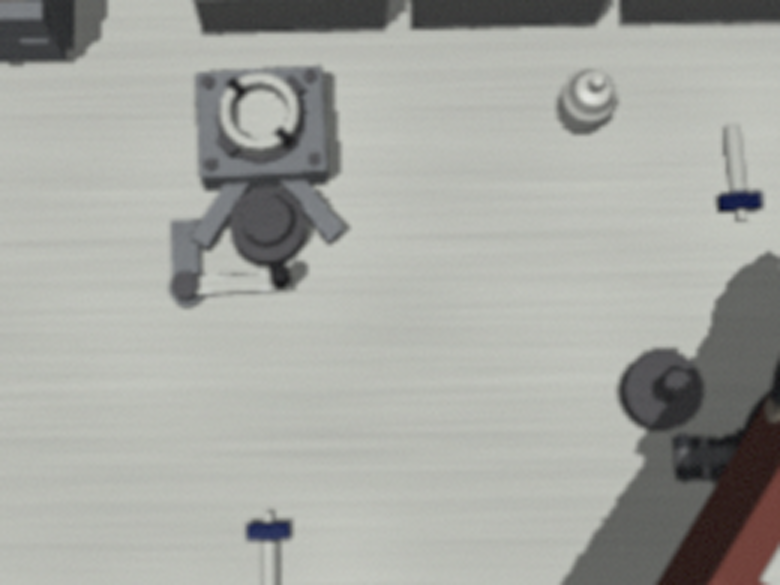

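The holder is seated against both walls (crop around 130,355 in the side view). The latch arm lies across behind it, with the knob at (190,345). The other loose objects have moved less than 1 mm.

```bash
python3 -c "
from plant import robot
print(robot.hand_in())"
```

```text
the job is handed in; nothing more can be done
None
```

I pushed the short-nosed holder along the counter into the V-stop, then swung the latch by its knob to its end stop. I handed the job in at about 27 s; it returned no verdict.

**How it went:** The holder went in two legs: diagonally onto the V axis, then straight in. The fingers were spread as a fork against its foot. At the walls it stopped firmly, with no further motion at 18 N. The latch was pushed round its arc and stopped firmly at about 16 N.

**Last checks:**

| Check | Result |
|---|---|
| Holder position, top camera | (660.4, 62.3), against the estimated seat at (660.6, 62.4) |
| Holder position, side camera | (658.2, 60.8), about 3 mm from the seat |
| Latch knob, top camera | (615.2, 51.8), against (616.0, 51.5) expected when closed |
| Latch knob, side camera | (614.1, 53.6), about 3 mm off |
| Other six loose things | moved less than 1 mm |
| Robot | clear of everything |

The two cameras disagree by about 2–3 mm on both the holder and the knob. That is close to the calibration accuracy of about 2 mm and inside the 6 mm limit on the holder.

**What went wrong on the way:** During the first push the fingertips stood about 25 mm higher than the reported TCP. They pushed the nose instead of the foot and slipped past the holder when I raised them. I did not measure its tilt or lift at that moment. Afterwards it was standing upright, and I redid the push on the foot with the tool set lower.

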